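Tip the flange scraper out of its tray and stand it in the tool cup

TASK

Take the flat white scraper out of the instrument tray: press its blade end down the thumb ramp so that the other end tips up and stays up, then let go of it, pick it up and stand it upright in the steel tool cup, either end down. Leave the cup standing and do not disturb the other tools in the tray or the things on the bench.

Things in the scene. Friction and masses are not known exactly. Their poses are not given: they have to be found in the camera images.
- tray: Grey plastic instrument tray, 175 mm (own x) by 158 mm (own y), fixed to the bench; origin at the centre of its underside. Three equal lanes run along x, centred at y = -51, 0, +51 mm, each 46 mm wide between 5 mm walls. In each lane the floor is a level shelf 55 mm high from x = -85 to +5 mm, then a thumb ramp. Walls are 62 mm high (7 above the shelf) up to x = +60 mm, then slope down to 32 mm.
- ramp_edge (a point): Middle of the line (along the tray's y) where the level shelf ends and the ramps begin, 55 mm high, at tray x = +5 mm; axes as the tray's. Every lane's ramp is smooth and falls at 32 degrees towards +x, down to 5 mm above the bench 80 mm further on, where an end wall 32 mm high stops what slides down.
- scraper: Flat white slippery PTFE scraper, a plain strip 160 mm long (own x), 38 wide (y), 5 thick (z), about 65 g; origin at the centre of its underside. It starts flat on the shelf in any one of the three lanes, x along the tray's x, 75 mm of its blade end (+x) reaching out over the ramp. Its top is 2 mm below the dividers, 4 mm from each, so fingers cannot get round it.
- scraper_blade (a point): Centre of the scraper's blade end (+x): a lip 10 mm long, 3 mm thick. Pressed down near here the scraper rocks over the ramp edge onto the ramp. Once it has slid about 10 mm or more down the ramp (the wall stops it after about 18 mm) it stays there by itself, tilted 32 degrees, the other 65 mm or so standing up free over the shelf. Released too early it may fall back flat; press again.
- scraper_butt (a point): Centre of the scraper's other end (-x), the one that tips up; it has a dark round mark 14 mm from the end.
- cup: Stainless steel tool cup, loose, empty, standing on the bench: straight round, 74 mm across, 95 mm high, wall 3 mm (68 mm bore), inner floor 5 mm above its underside, about 350 g. Origin at the centre of its underside, z up.
- cup_mouth (a point): Centre of the cup's mouth, 95 mm above the bench.
- halfmoon: Half-moon stirrer blade, white, 77 mm by 34 mm and 6 mm thick, lying flat on the shelf part of another lane; leave alone. Origin on its underside, 40 mm to the ramp side of its middle.
- spatula: Narrow steel double spatula, 138 mm long, at most 22 mm wide, lying in the remaining lane; leave alone. Origin on its underside, near its middle.
- clamp: Steel flange clamp ring, 112 mm across (148 mm over its lugs), 18 mm high, lying on the bench; leave alone. Origin at the centre of its underside.
- bottle: Glass bottle with a red screw cap, 84 mm across, 166 mm high; leave alone. Origin at the centre of its underside.
- beaker: Wide low glass beaker, 100 mm across, 92 mm high; leave alone (not the tool cup). Origin at the centre of its underside.
- bosshead: Aluminium boss head (rod clamp) with two thumbscrews, about 80 by 75 mm, 30 mm high, lying on the bench; leave alone. Origin under the middle of its longer block.
- valve: Spare drain valve standing on its dark fluted knob, 40 mm across, 94 mm high; leave alone. Origin at the centre of its underside.

How it is judged:
By the outcome, as a careful person would: the job done as asked, in the order asked, and still so for the second after the job is handed in, with the robot touching nothing.
It also fails if it takes over 50 s, if anything falls off the work surface, if the arm or the gripper's body presses on something with over 40 N, if the wrist force passes 120 N, or if a joint passes its speed limit or range.

ROBOT

A 7-joint arm with a two-finger parallel gripper is mounted at the origin on the work surface. World frame = base frame: x ahead of the robot, y to its left, z up, the work surface at z = 0. Lengths are in m, angles in rad, forces in N, time in s.
With the tool pointing down it reaches from about 0.425 to 0.875 m from the base axis. Payload 4.7 kg.
Tool frame: the origin (TCP) lies midway between the tips of the shut fingers; the grasp point (between the pads) lies 19 mm behind it; z points along the fingers, y is the direction in which the jaws open and shut (so a half turn about z gives the same grasp; the last joint's range is limited). The gripper opens to 87 mm and grips with 3 to 60 N. Pads are 19 mm wide; open, the fingers measure 117 mm over their backs; the gripper's body (75 mm by 190 mm) begins 51 mm behind the grasp point.
Start: joints at [-1.181, 0.321, -0.07, 1.45, 0.023, 1.371, -0.057], TCP at [0.239, 0.605, 0.223] pointing down, gripper open.
Joint ranges: [-2.86, 2.86], [-0.3, 2.09], [-1.38, 1.24], [0.06, 2.45], [-1.56, 4.7], [0.09, 2.05], [-2.69, 2.69]. Speed limits (rad/s): [2.57, 2.57, 3.14, 3.14, 3.14, 3.14, 3.14].

INTERFACE

Orientations are given as a rotation vector (axis times angle).
In Python, from bench import ctrl, optics gives the robot as it stands. The module is installed in compiled form; this text tells all that it offers.
- The arm moves only by the tool step_arm, never from a script. Its argument "deltas" is a list of rows, each a list of 7 numbers: the turn, a rotation vector about the tool's x, y, z in degrees, then the shift along the tool's x, y, z in mm, then the finger opening in mm, from 0 to 87. A call has exactly 8 rows; each row is the pose to reach, as a shift and turn from the pose commanded when the call began, along the tool's axes at that moment; what a row does not reach only later rows make up. A row lasts 1/8 s, in which the tool goes at most 62.5 mm and 10.7 degrees, less where a joint would pass 70% of its speed; a pose out of reach is approached as far as the arm can. A call with a gripper value outside its range is refused whole. The fingers move at their own pace and stop on an object; "newtons" is the grip in N (left out, the last holds). Time passes only in rows, so rows that repeat a pose let the fingers close, or fill a call up. It gives the time, the measured TCP pose, the force and the opening at its end, in the units of the state.
- ctrl.get_state(): the state, without advancing time (a new reading comes with each control period).
- optics.get_image(name): name is "scene" or "top"; returns the picture (384x512x3 uint8, red, green, blue); there is no depth.
- optics.get_calibration(name): a dict with "K" (3x3 intrinsics, pixels), "R" (3x3) and "t" (3): a world point X has camera coordinates R X + t. Camera axes: x right, y down, z forward; pixel columns grow to the right and rows downward; lengths in m; the calibration is good to about 2 mm. A picture is of the moment at which its call begins. get_calibration takes no time and is no camera call.
- ctrl.close_job(): hands the job in, once; it reports no verdict.
The state is a dict: "time": time; "joint_positions": joint angles; "qd": joint speeds; "joint_torque": joint torques, N m; "position": TCP position; "tool_rot": TCP orientation; "ft_force": force on the tool from outside, world axes, zero at the start; "torque": the same for the moment, N m; "grip_width": opening from 0.0 (shut) to 1.0 (fully open).
Only numpy, scipy, OpenCV 4.12 (cv2) and the standard library are available. Lean on these libraries where they do the work, as an engineer would, in place of code of your own. Each camera call takes 0.05 s, during which the arm holds its last target.

## Working session

There is one attempt and no reset: what is moved stays moved. The work goes in short steps, Python scripts to look and compute and a tool call to move; the robot and the scene stay as the last step left them, time stands still between calls to the robot, and variables do not carry over. Pictures are saved under pics/ and viewed, and the job is handed in when it is done.

Besides the shell and the picture viewer there is one more tool, called as name([rows], argument=value, ...), one row to a line, values as JSON. step_arm: Moves the arm, as the interface text tells. Its arguments: {"type":"object","properties":{"deltas":{"type":"array"},"newtons":{"type":"number"}},"required":["deltas"]}

```bash
mkdir -p pics
python3 - <<'E'
from bench import ctrl, optics
import cv2,numpy as np
s=ctrl.get_state()
for k in s: print(k,np.round(s[k],4))
for n in("scene","top"):
    im=optics.get_image(n); cv2.imwrite(f"pics/{n}0.png",cv2.resize(im[:,:,::-1],(800,600),interpolation=cv2.INTER_CUBIC))
    c=optics.get_calibration(n); print(n,c)
    np.save(f"{n}0.npy",im)
E
```

```text
time 0.0
joint_positions [-1.1809  0.3219 -0.0701  1.4517  0.0226  1.3708 -0.0569]
qd [ 0.0004 -0.0002  0.0027  0.0008  0.0011 -0.0004  0.0012]
joint_torque [-3.00000e-04 -4.91297e+01 -4.04200e-01 -3.12538e+01 -6.39000e-02
  4.39000e-02  2.00000e-04]
position [0.2384 0.6041 0.2214]
tool_rot [-0.5868 -3.086   0.0031]
ft_force [-0.0133  0.1192  0.6768]
torque [0.0268 0.0092 0.0403]
grip_width 0.9996
scene {'K': array([[454.85731126,   0.        , 256.39397452],
       [  0.        , 454.85731126, 193.75185307],
       [  0.        ,   0.        ,   1.        ]]), 'R': array([[-0.53654377,  0.84387063,  0.00177394],
       [ 0.57012072,  0.3640383 , -0.73650423],
       [-0.62216007, -0.39415539, -0.67643061]]), 't': array([ 0.33641189, -0.29375104,  2.00356357])}
top {'K': array([[422.1316241 ,   0.        , 262.01878094],
       [  0.        , 422.1316241 , 190.1112218 ],
       [  0.        ,   0.        ,   1.        ]]), 'R': array([[-1.73696784e-02, -9.99843220e-01, -3.43931923e-03],
       [-9.80432075e-01,  1.77068779e-02, -1.96059718e-01],
       [ 1.96089879e-01, -3.34753598e-05, -9.80585926e-01]]), 't': array([0.00208113, 0.60545647, 1.13954453])}
```

View pics/scene0.png

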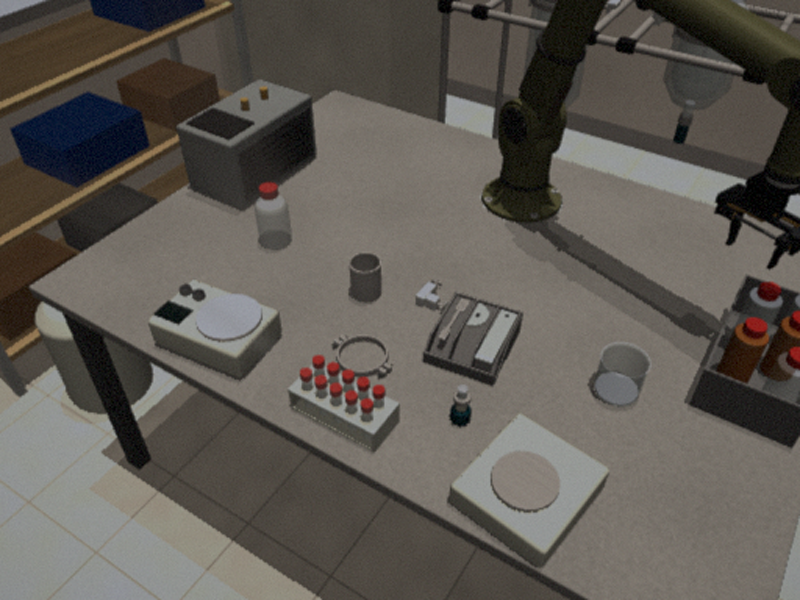

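View pics/top0.png

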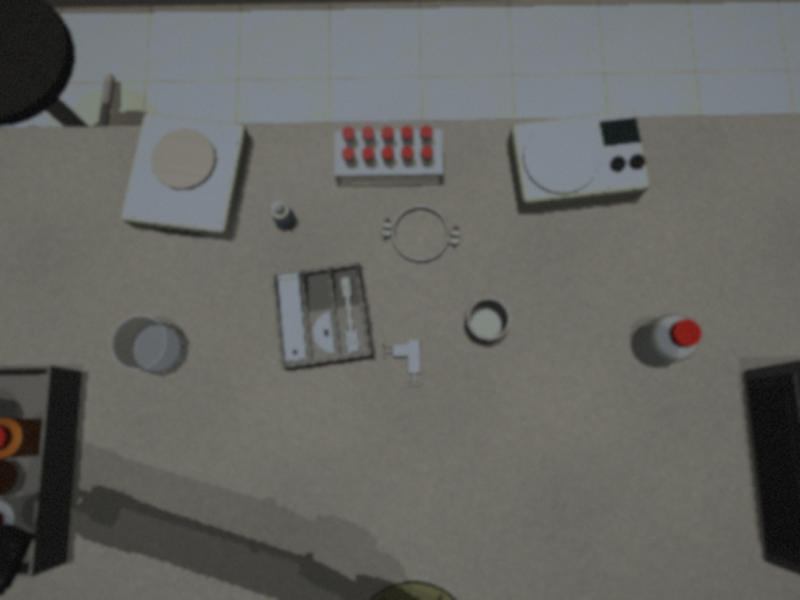

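The top view shows the scraper in the left lane (world +y), around (290,318) of 800x600. The butt mark is at (295,352) on the robot side and the cup is at (487,322). I'll zoom in on these.

Run:
```python
import cv2,numpy as np
t=np.load("top0.npy")[:,:,::-1]; s=np.load("scene0.npy")[:,:,::-1]
def crop(im,x0,y0,x1,y1,f):
    return cv2.resize(im[y0:y1,x0:x1],None,fx=f,fy=f,interpolation=cv2.INTER_CUBIC)
a=crop(t,165,160,345,260,4.4); cv2.imwrite("pics/topc.png",np.clip(a*1.4,0,255))
a=crop(s,210,140,350,245,5.7); cv2.imwrite("pics/scc.png",np.clip(a*1.4,0,255))
```

```text
[ WARN:0@0.057] global loadsave.cpp:1063 imwrite_ Unsupported depth image for selected encoder is fallbacked to CV_8U.
```

View pics/topc.png

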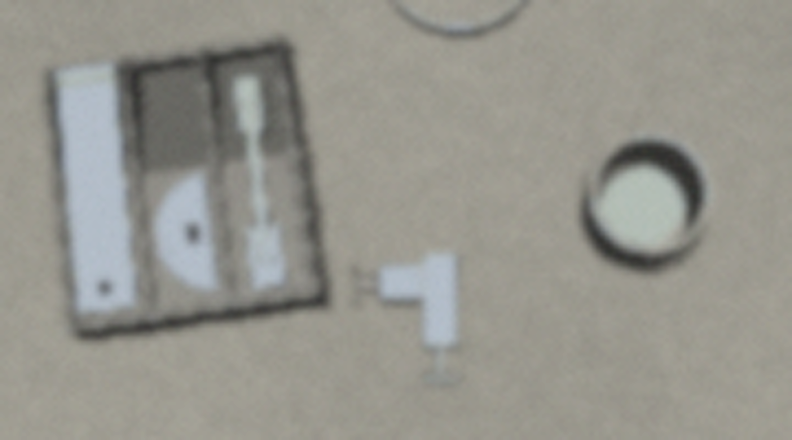

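View pics/scc.png

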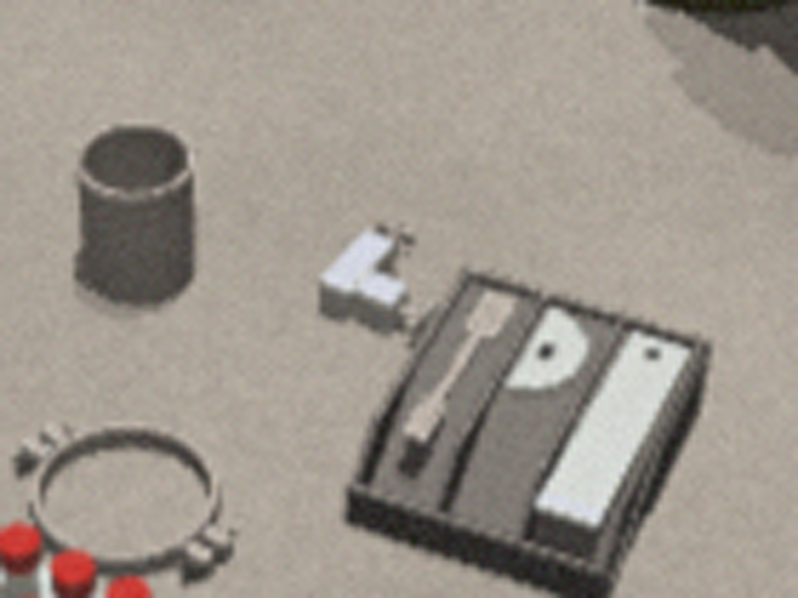

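```bash
cat > h.py <<'E'
import numpy as np
from scipy.optimize import least_squares
from bench import optics
C={n:optics.get_calibration(n) for n in("top","scene")}
def proj(n,X):
    c=C[n]; X=np.atleast_2d(X); Y=X@c["R"].T+c["t"]; p=Y@c["K"].T; return p[:,:2]/p[:,2:]
def ray(n,p,z):
    c=C[n]; d=c["R"].T@np.linalg.solve(c["K"],[p[0],p[1],1]); o=-c["R"].T@c["t"]
    return o+d*(z-o[2])/d[2]
def T(p,P):
    P=np.atleast_2d(P); c,s=np.cos(p[2]),np.sin(p[2]); return np.c_[p[0]+c*P[:,0]-s*P[:,1],p[1]+s*P[:,0]+c*P[:,1],P[:,2]]
tc=lambda p:(np.array(p,float)+.5)/4.4-.5+[165,160]
sc=lambda p:(np.array(p,float)+.5)/5.7-.5+[210,140]
E
python3 - <<'E'
from h import *
M=np.array
tp=[(78,337,-87.5,79,62),(327,303,-87.5,-79,62),(290,42,87.5,-79,32),(48,70,87.5,79,32),
(78,312,-80,70,60),(136,307,-80,32,60),(57,70,80,70,60),(118,64,80,32,60)]
sp=[(710,345,-87.5,79,62),(465,270,-87.5,-79,62),(350,488,87.5,-79,32),(537,497,80,32,60),(598,527,80,70,60),(632,330,-80,32,60),(693,350,-80,70,60)]
tp=M(tp,float);sp=M(sp,float)
def res(p,which):
    r=[]
    if 't' in which: r.append(proj("top",T(p,tp[:,2:]/1e3))-tc(tp[:,:2]))
    if 's' in which: r.append(proj("scene",T(p,sp[:,2:]/1e3))-sc(sp[:,:2]))
    return np.vstack(r).ravel()
for w in("t","s","ts"):
    r=least_squares(res,[.6,.1,0],args=(w,),loss='soft_l1'); print(w,r.x.round(4),np.round(r.fun.reshape(-1,2),1).tolist())
p=r.x;np.save("tray.npy",p)
for n,P in(("edge",(5,51,55)),("blade",(80,51,60)),("butt",(-80,51,60)),("mark",(-66,51,60))): print(n,T(p,M([P])/1e3).round(4))
print("mark top",ray("top",tc((104,287)),.06),"scene",ray("scene",sc((652,353)),.06))
# cup: rim centre
print("cup top",ray("top",tc((652,195)),.095),"scene",ray("scene",sc((136.5,160)),.095))
E
```

```text
t [0.5794 0.1528 0.1082] [[-2.5, -1.9], [-2.6, -1.3], [-0.3, 0.2], [1.1, 0.4], [0.6, 0.8], [1.0, 0.2], [0.4, 0.3], [-0.2, 0.1]]
s [0.5835 0.1603 0.1208] [[-0.1, -0.2], [0.4, -0.2], [0.2, -0.4], [-0.1, 1.3], [0.2, -0.2], [-0.1, 0.2], [-0.4, -0.1]]
ts [0.5799 0.1556 0.1078] [[-3.5, -2.1], [-3.6, -1.4], [-1.3, 0.1], [0.2, 0.3], [-0.4, 0.6], [0.0, 0.0], [-0.5, 0.2], [-1.2, -0.1], [-0.7, -1.0], [0.2, -1.3], [-0.6, -1.9], [-1.2, 0.0], [-1.0, -1.4], [-0.6, -0.7], [-1.0, -0.9]]
edge [[0.5793 0.2069 0.055 ]]
blade [[0.6539 0.215  0.06  ]]
butt [[0.4948 0.1977 0.06  ]]
mark [[0.5087 0.1992 0.06  ]]
mark top [0.5100637  0.19938097 0.06      ] scene [0.51085902 0.20168201 0.06      ]
cup top [ 0.55729694 -0.14696053  0.095     ] scene [ 0.56165625 -0.13970535  0.095     ]
```

Run:
```python
from h import *
import cv2
M=np.array
tp=[(78,337,-87.5,79,0),(327,303,-87.5,-79,0),(290,42,87.5,-79,32),(48,70,87.5,79,32),
(78,312,-80,70,60),(136,307,-80,32,60),(57,70,80,70,60),(118,64,80,32,60)]
sp=[(710,345,-87.5,79,62),(465,270,-87.5,-79,62),(350,488,87.5,-79,32),(537,497,80,32,60),(598,527,80,70,60),(632,330,-80,32,60),(693,350,-80,70,60)]
tp=M(tp,float);sp=M(sp,float)
def res(p,which):
    r=[]
    if 't' in which: r.append(proj("top",T(p,tp[:,2:]/1e3))-tc(tp[:,:2]))
    if 's' in which: r.append(proj("scene",T(p,sp[:,2:]/1e3))-sc(sp[:,:2]))
    return np.vstack(r).ravel()
for w in("t","s","ts"):
    r=least_squares(res,[.6,.1,0],args=(w,),loss='soft_l1'); print(w,r.x.round(4),np.round(r.fun.reshape(-1,2),1).tolist())
p=r.x;np.save("tray.npy",p)
for n,P in(("edge",(5,51,55)),("blade",(80,51,60)),("butt",(-80,51,60)),("mark",(-66,51,60))): print(n,T(p,M([P])/1e3).round(4))
t=np.load("top0.npy")[:,:,::-1]; s=np.load("scene0.npy")[:,:,::-1]
th=np.linspace(0,6.283,60)
cup=(.560,-.146)
def draw(img,n,o,f,name):
    o=M(o); w=img[o[1]:o[1]+90,o[0]:o[0]+95]; a=cv2.resize(w,None,fx=f,fy=f,interpolation=cv2.INTER_CUBIC)
    def pl(X,col):
        q=((proj(n,X)-o+.5)*f-.5); cv2.polylines(a,[np.int32(q*8)],False,col,1,cv2.LINE_AA,3)
    for rr,z,col in((.037,.095,(0,0,255)),(.034,.095,(0,255,0)),(.037,0,(255,0,0)),(.034,.005,(255,255,0))):
        pl(np.c_[cup[0]+rr*np.cos(th),cup[1]+rr*np.sin(th),0*th+z],col)
    for xs,ys,z in((M([-87.5,-87.5,60,60,-87.5]),M([-79,79,79,-79,-79]),.062),(M([87.5,87.5]),M([-79,79]),.032)):
        pl(T(p,np.c_[xs/1e3,ys/1e3,0*xs+z]),(0,0,255))
    xs=M([-80,80,80,-80,-80])/1e3; ys=M([32,32,70,70,32])/1e3
    pl(T(p,np.c_[xs,ys,0*xs+.06]),(0,255,0))
    return a
a=draw(t,"top",(285,170),6,"");b=draw(s,"scene",(205,145),6,"")
cv2.imwrite("pics/cup.png",cv2.resize(np.hstack([a[:400,:400],b[:400,:400]]),(800,400)))
a=draw(t,"top",(170,160),6,"");b=draw(s,"scene",(262,172),6,"")
cv2.imwrite("pics/tray.png",cv2.resize(np.hstack([a,b]),(800,380)))
```

```text
t [0.5804 0.1542 0.1047] [[1.1, -0.3], [-1.8, 0.8], [-0.7, -0.1], [0.8, 0.0], [0.1, 0.3], [0.4, -0.2], [0.1, -0.1], [-0.6, -0.3]]
s [0.5835 0.1603 0.1208] [[-0.1, -0.2], [0.4, -0.2], [0.2, -0.4], [-0.1, 1.3], [0.2, -0.2], [-0.1, 0.2], [-0.4, -0.1]]
ts [0.5808 0.1564 0.1088] [[0.4, -0.4], [-2.5, 0.5], [-1.6, -0.3], [-0.1, 0.0], [-0.6, 0.3], [-0.2, -0.3], [-0.8, -0.1], [-1.5, -0.4], [-0.6, -0.8], [0.2, -1.1], [-0.5, -1.6], [-1.1, 0.3], [-0.8, -1.1], [-0.6, -0.5], [-0.9, -0.7]]
edge [[0.5802 0.2077 0.055 ]]
blade [[0.6548 0.2158 0.06  ]]
butt [[0.4957 0.1984 0.06  ]]
mark [[0.5096 0.2    0.06  ]]
```

View pics/cup.png

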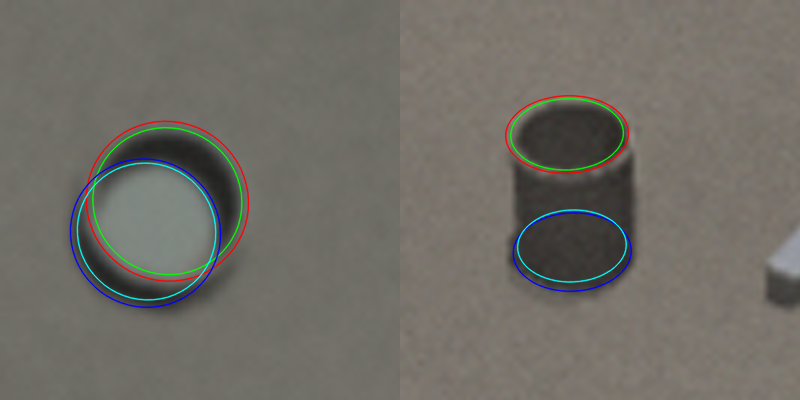

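View pics/tray.png

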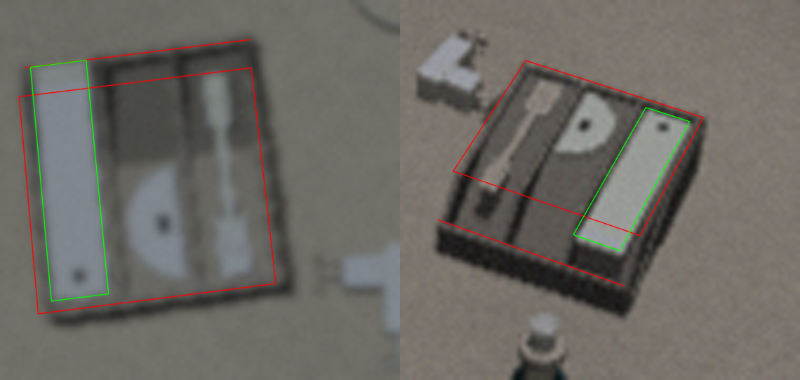

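```bash
cat >> h.py <<'E'
from scipy.spatial.transform import Rotation as Ro
def tool_R(yaw,pitch):
    """tool y along tray y (yaw), pitch=deg of tool z below horizontal towards tray +x"""
    a=np.radians(pitch); X=np.array([np.cos(yaw),np.sin(yaw),0]); Y=np.array([-np.sin(yaw),np.cos(yaw),0]); Z=np.cos(a)*X+np.array([0,0,-np.sin(a)])
    return np.c_[np.cross(Y,Z),Y,Z]
def delta(pos,R,s):
    R0=Ro.from_rotvec(s["tool_rot"]).as_matrix(); p0=np.array(s["position"])
    return np.r_[np.degrees(Ro.from_matrix(R0.T@R).as_rotvec()),R0.T@(np.array(pos)-p0)*1e3].round(1)
E
python3 - <<'E'
from h import *
from bench import ctrl
f=1.5625
for n,p,z in(("valve",(283,212),.09),("beaker",(160,345),.0),("boss",(408,352),.03)): print(n,ray("top",((p[0]+.5)/f-.5,(p[1]+.5)/f-.5),z).round(3))
p=np.load("tray.npy"); s=ctrl.get_state()
q=T(p,[[.058,.051,.12]])[0]; print(q)
R=tool_R(p[2],90); print(R.round(3)); print(delta([q[0],q[1],.20],R,s))
E
```

```text
valve [0.762 0.219 0.09 ]
beaker [0.534 0.464 0.   ]
boss [ 0.509 -0.004  0.03 ]
[0.63288804 0.21343138 0.12      ]
[[-0.994 -0.109  0.   ]
 [-0.109  0.994  0.   ]
 [-0.     0.    -1.   ]]
[-1.000e-01 -0.000e+00 -2.780e+01 -5.103e+02 -2.186e+02  2.200e+01]
```

step_arm([
  [0,0,-3,-50,-22,0,0],
  [0,0,-6,-100,-44,0,0],
  [0,0,-10,-155,-66,0,0],
  [0,0,-14,-210,-90,0,0],
  [0,0,-17,-265,-113,0,0],
  [0,0,-21,-320,-137,0,0],
  [0,0,-25,-375,-160,0,0],
  [0,0,-28,-430,-184,0,0],
], newtons=20)

```text
time: 1.1
position: [0.5719, 0.2743, 0.2222]
tool_rot: [0.181, -3.136, -0.0]
ft_force: [0.5, 1.6, 0.4]
grip_width: 0.168
```

Run:
```python
from h import *
from bench import ctrl
p=np.load("tray.npy"); s=ctrl.get_state()
q=T(p,[[.058,.051,.12]])[0]; R=tool_R(p[2],90); print(s["time"],s["position"],s["grip_width"],delta([q[0],q[1],.11],R,s))
```

```text
1.1 [0.57194778 0.27425394 0.2222073 ] 0.1675434114187329 [  0.   -0.    0.4 -53.6 -67.4 112.2]
```

step_arm([
  [0,0,0,-25,-32,0,0],
  [0,0,0,-45,-58,10,0],
  [0,0,0,-54,-67,30,0],
  [0,0,0,-54,-67,60,0],
  [0,0,0,-54,-67,90,0],
  [0,0,0,-54,-67,112,0],
  [0,0,0,-54,-67,112,0],
  [0,0,0,-54,-67,112,0],
])

```text
time: 2.1
position: [0.6321, 0.2162, 0.111]
tool_rot: [-0.179, 3.136, 0.001]
ft_force: [0.3, 0.7, 0.7]
grip_width: 0.005
```

```bash
cat > look.py <<'E'
import sys
from h import *
from bench import ctrl
import cv2
def look(tag,bt=(170,160),bs=(262,172),w=(100,95),extra=None):
    out=[]
    for n,o in(("top",bt),("scene",bs)):
        im=optics.get_image(n); np.save(f"{n}_{tag}.npy",im)
        a=cv2.resize(im[o[1]:o[1]+w[1],o[0]:o[0]+w[0],::-1],None,fx=4,fy=4,interpolation=cv2.INTER_CUBIC)
        if extra is not None:
            for P in extra:
                q=((proj(n,P)[0]-o+.5)*4-.5); cv2.drawMarker(a,(int(round(q[0])),int(round(q[1]))),(0,0,255),cv2.MARKER_CROSS,10,1)
        out.append(a)
    cv2.imwrite(f"pics/{tag}.png",np.clip(np.hstack(out)*1.3,0,255).astype(np.uint8))
E
python3 - <<'E'
from look import *
s=ctrl.get_state(); print(s["time"],s["position"],s["ft_force"],s["grip_width"])
look("a",extra=[s["position"]])
E
```

```text
2.1 [0.632138   0.21615548 0.11097834] [0.31037344 0.68865325 0.69368196] 0.004954392912363407
```

View pics/a.png

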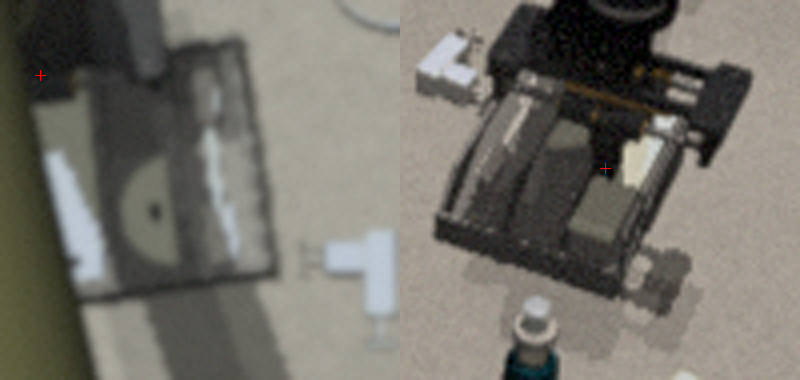

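Run:
```python
from h import *
import cv2
a=np.load("scene_a.npy")[:,:,::-1]; o=np.array((285,180)); f=10
b=cv2.resize(a[o[1]:o[1]+58,o[0]:o[0]+70],None,fx=f,fy=f,interpolation=cv2.INTER_CUBIC)
q=(proj("scene",[[.6321,.2162,.111]])[0]-o+.5)*f-.5
cv2.drawMarker(b,tuple(int(v) for v in q),(0,0,255),0,12,1)
cv2.imwrite("pics/a2.png",np.clip(b*2.2,0,255).astype(np.uint8))
```

```text
(no output)
```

View pics/a2.png

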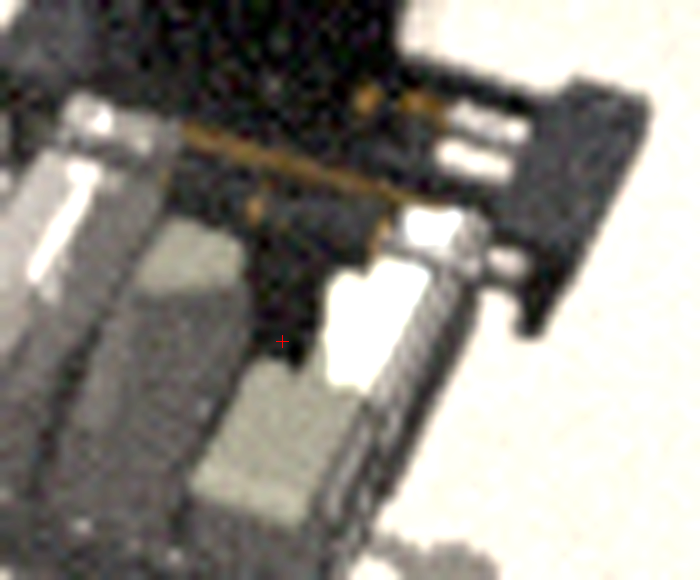

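step_arm([
  [0,0,0,0,0,20,0],
  [0,0,0,0,0,40,0],
  [0,0,0,0,0,52,0],
  [0,0,0,0,0,60,0],
  [0,0,0,0,0,67,0],
  [0,0,0,0,0,72,0],
  [0,0,0,0,0,74,0],
  [0,0,0,0,0,74,0],
])

```text
time: 3.2
position: [0.6324, 0.2153, 0.0367]
tool_rot: [-0.177, 3.136, 0.0]
ft_force: [0.5, -0.1, 0.4]
grip_width: 0.005
```

Run:
```python
from look import *
s=ctrl.get_state(); print(s["time"],s["position"],s["ft_force"],s["torque"])
look("b")
```

```text
3.2 [0.63237434 0.21525255 0.03674117] [ 0.48089748 -0.06496234  0.43079951] [0.03227588 0.02997455 0.03928213]
```

View pics/b.png

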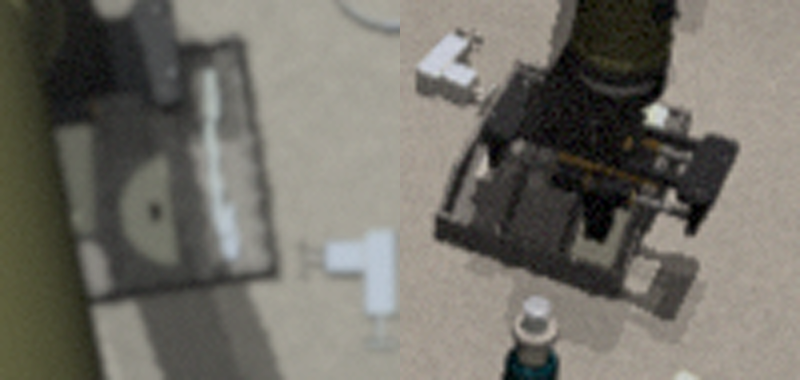

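step_arm([
  [0,0,0,0,0,2,0],
  [0,0,0,0,0,4,0],
  [0,0,0,-3,0,6,0],
  [0,0,0,-6,0,8,0],
  [0,0,0,-9,0,10,0],
  [0,0,0,-12,0,12,0],
  [0,0,0,-15,0,14,0],
  [0,0,0,-17,0,15,0],
])

```text
time: 4.3
position: [0.6493, 0.2174, 0.0236]
tool_rot: [0.177, -3.136, -0.001]
ft_force: [-7.4, -1.8, 16.1]
grip_width: 0.005
```

Run:
```python
from look import *
s=ctrl.get_state(); print(s["time"],s["position"],s["ft_force"],s["torque"])
look("c")
```

```text
4.3 [0.64933864 0.2173887  0.02363446] [-7.40475533 -1.82145358 16.13621379] [-0.35141805  1.79003261  0.04093362]
```

View pics/c.png

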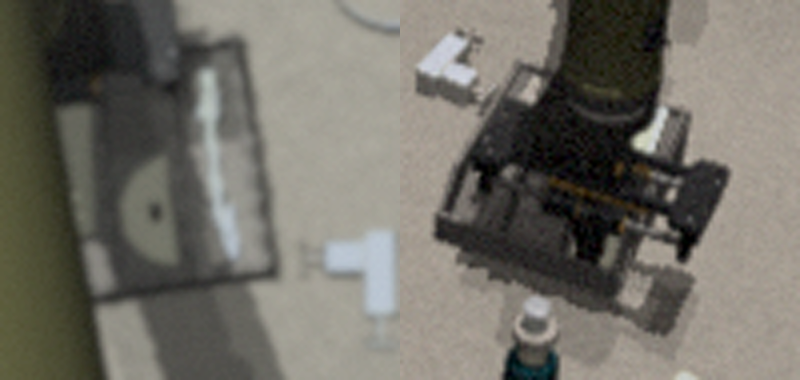

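step_arm([
  [0,0,0,0,0,-5,0],
  [0,0,0,0,0,-15,0],
  [0,0,0,0,0,-30,0],
  [0,0,0,10,0,-60,40],
  [0,0,0,60,0,-100,70],
  [0,0,0,120,0,-130,70],
  [0,0,0,180,0,-150,70],
  [0,0,0,220,0,-160,70],
])

```text
time: 5.4
position: [0.429, 0.1923, 0.1836]
tool_rot: [-0.178, 3.134, 0.002]
ft_force: [0.6, 1.6, 0.5]
grip_width: 0.49
```

Run:
```python
from look import *
s=ctrl.get_state(); print(s["time"],s["position"],s["ft_force"],s["joint_positions"])
look("d")
```

```text
5.4 [0.42901473 0.19234261 0.18357253] [0.63096522 1.63352103 0.53780919] [-0.61630327 -0.04260055  0.13535791  1.93948734  0.0056606   1.24170242
  1.20117173]
```

View pics/d.png

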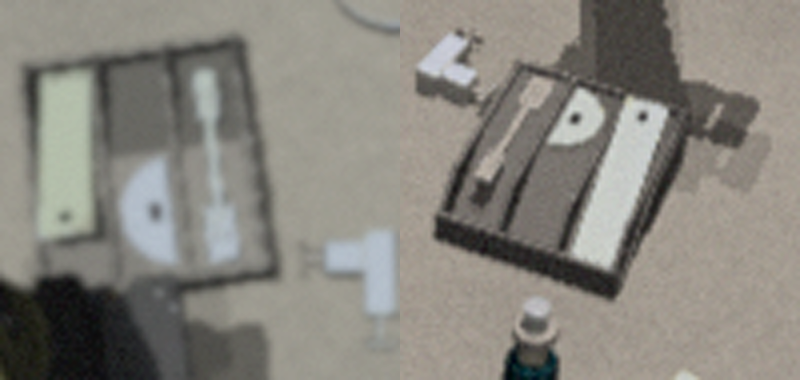

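The scraper is tilted and stays up. The butt mark shows at about (66,216) in the top crop and (642,117) in the scene crop. I'll triangulate it and plan the grasp.

Run:
```python
from h import *
from bench import ctrl
f=4
pt=(np.array((66,216.))+.5)/f-.5+[170,160]; ps=(np.array((642-400,117.))+.5)/f-.5+[262,172]
r=least_squares(lambda X:np.r_[proj("top",X)[0]-pt,proj("scene",X)[0]-ps],[.5,.2,.08]); print("mark",r.x,r.fun)
p=np.load("tray.npy"); print(p,"nominal",T(p,[[-.0348,.051,.0857]]), ray("top",pt,.0857),ray("scene",ps,.0857))
# where do tray-corner-like points shift per view: use both single-view fits
for pp in([.5804,.1542,.1047],[.5835,.1603,.1208]): print(T(pp,[[-.0348,.051,.0857]]))
```

```text
mark [0.53756919 0.20266131 0.08487699] [-0.47800458  0.2337257  -0.65575853  0.00118696]
[0.58077136 0.15643268 0.1088442 ] nominal [[0.5406372  0.20335057 0.0857    ]] [0.53807462 0.20120672 0.0857    ] [0.53720179 0.20483973 0.0857    ]
[[0.54046062 0.20128382 0.0857    ]]
[[0.54280778 0.20673472 0.0857    ]]
```

```bash
cat > g.py <<'E'
from h import *
yaw=.11
def grasp(pitch=32,back=0,along=7,off=3):
    X=np.array([np.cos(yaw),np.sin(yaw),0]);Z=np.array([0,0,1.]);a=np.radians(32)
    d=np.cos(a)*X-np.sin(a)*Z; n=np.sin(a)*X+np.cos(a)*Z
    mid=np.array([.5376,.2027,.0849])-.0025*n
    R=tool_R(yaw,pitch)
    return mid-along/1e3*d+off/1e3*n+(.019-back)*R[:,2], R
E
python3 - <<'E'
from g import *
from bench import ctrl
s=ctrl.get_state()
for b in(.09,0):
    q,R=grasp(back=b); print(q,delta(q,R,s))
E
```

```text
[0.4721154  0.1954675  0.12665773] [  0.3 -57.9   0.2 -44.5  -2.6  57.4]
[0.54797843 0.20384625 0.07896499] [   0.3  -57.9    0.2 -120.7   -3.1  105.2]
```

step_arm([
  [0,-10,0,0,0,0,65],
  [0,-20,0,-5,0,0,65],
  [0,-30,0,-10,-1,0,65],
  [0,-40,0,-20,-2,10,65],
  [0,-50,0,-30,-2,25,65],
  [0.3,-58,0.2,-44,-3,40,65],
  [0.3,-58,0.2,-44,-3,57,65],
  [0.3,-58,0.2,-44,-3,57,65],
])

```text
time: 6.5
position: [0.5134, 0.2122, 0.1729]
tool_rot: [-0.072, 2.208, -0.015]
ft_force: [0.6, -0.5, 2.5]
grip_width: 0.747
```

Run:
```python
from g import *
from look import *
s=ctrl.get_state(); print(s["time"],s["position"],s["ft_force"],s["joint_positions"].round(2),s["grip_width"])
for b in(.09,0):
    q,R=grasp(back=b); print(q,delta(q,R,s))
look("e",bs=(250,160))
```

```text
6.5 [0.5133969  0.21223185 0.17287169] [ 0.6123417  -0.47024159  2.48547672] [ 0.09 -0.3  -0.84  2.43  1.13  0.43 -0.12] 0.7473581252937959
[0.4721154  0.1954675  0.12665773] [ -4.2  -4.6  -0.3  62.6 -13.1  -5.9]
[0.54797843 0.20384625 0.07896499] [-4.2 -4.6 -0.3 55.3 -6.5 83.6]
```

View pics/e.png

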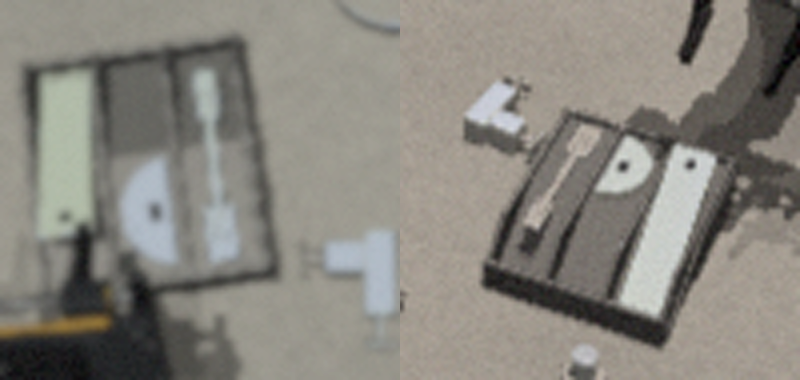

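Run:
```python
from g import *
from bench import ctrl
s=ctrl.get_state()
for pt in (50,45):
  for b in(.07,0):
    q,R=grasp(pitch=pt,back=b,along=4,off=5); print(q,delta(q,R,s))
s2=dict(s); q0,R0=grasp(back=.09); s2["position"]=q0; s2["tool_rot"]=Ro.from_matrix(R0).as_rotvec()
q,R=grasp(pitch=50,back=.07,along=4,off=5); print("if cmd=unreached",delta(q,R,s2))
```

```text
[0.50296107 0.19887427 0.12820806] [-4.3 13.2 -0.8 40.9 -9.5 17.5]
[0.54768425 0.20381376 0.07458495] [-4.3 13.2 -0.8 56.9 -4.3 85.5]
[0.49970061 0.19851417 0.12520224] [-4.4  8.2 -0.6 45.3 -9.5 16.7]
[0.54889893 0.20394792 0.07570477] [-4.4  8.2 -0.6 55.3 -4.3 85.8]
if cmd=unreached [  0.   18.   -0.  -17.8   0.   25.5]
```

step_arm([
  [-2,6,0,0,0,0,65],
  [-4,13,-1,0,0,0,65],
  [-4,13,-1,0,0,0,65],
  [-4,13,-1,0,0,0,65],
  [-4,13,-1,0,0,0,65],
  [-4,13,-1,0,0,0,65],
  [-4,13,-1,0,0,0,65],
  [-4,13,-1,0,0,0,65],
])

```text
time: 7.6
position: [0.5123, 0.2108, 0.1714]
tool_rot: [-0.134, 2.438, 0.044]
ft_force: [-0.8, 0.6, 0.4]
grip_width: 0.743
```

Run:
```python
from g import *
from look import *
s=ctrl.get_state(); print(s["time"],s["position"],s["ft_force"],s["joint_positions"].round(2),s["grip_width"])
Z=Ro.from_rotvec(s["tool_rot"]).as_matrix();print(Z.round(2), "pitch",np.degrees(np.arcsin(-Z[2,2])))
for b in(.07,0):
    q,R=grasp(pitch=50,back=b,along=4,off=5); print(q,delta(q,R,s))
```

```text
7.6 [0.51226046 0.21082444 0.17144096] [-0.84623019  0.63242614  0.3736793 ] [-0.19 -0.26 -0.42  2.32  0.51  0.49  0.66] 0.7429346860153725
[[-0.76 -0.11  0.64]
 [-0.09  0.99  0.07]
 [-0.64 -0.   -0.76]] pitch 49.85272244167678
[0.50296107 0.19887427 0.12820806] [ -0.2   0.1   0.1  36.  -10.7  26.3]
[0.54768425 0.20381376 0.07458495] [ -0.2   0.1   0.1  36.1 -10.4  96.3]
```

step_arm([
  [0,0,0,10,-4,10,60],
  [0,0,0,22,-8,18,60],
  [0,0,0,36,-10.5,26,60],
  [0,0,0,36,-10.5,30,60],
  [0,0,0,36,-10.5,36,60],
  [0,0,0,36,-10.5,36,60],
  [0,0,0,36,-10.5,36,60],
  [0,0,0,36,-10.5,36,60],
])

```text
time: 8.6
position: [0.5095, 0.2002, 0.1213]
tool_rot: [-0.134, 2.437, 0.045]
ft_force: [-0.6, -0.4, 0.2]
grip_width: 0.687
```

Run:
```python
from g import *
from look import *
s=ctrl.get_state(); print(s["time"],s["position"],s["ft_force"],s["joint_positions"].round(2),s["grip_width"])
for b in(.05,0):
    q,R=grasp(pitch=50,back=b,along=4,off=5); print(q,delta(q,R,s))
look("f",bs=(250,160),extra=[s["position"]])
```

```text
8.6 [0.50946265 0.20021031 0.12133113] [-0.64967029 -0.36342602  0.21649933] [-0.11 -0.19 -0.5   2.38  0.68  0.38  0.48] 0.6872601857482774
[0.51573912 0.20028556 0.11288718] [-0.2  0.2  0.1  0.7 -0.6 10.5]
[0.54768425 0.20381376 0.07458495] [-0.2  0.2  0.1  0.8 -0.4 60.5]
```

View pics/f.png

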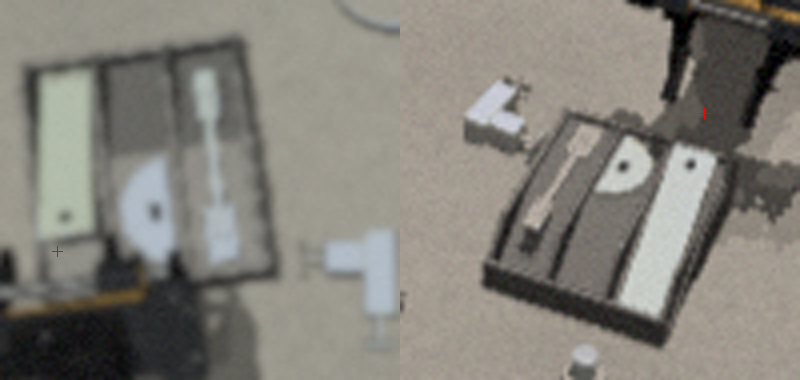

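step_arm([
  [0,0,0,0,0,10,60],
  [0,0,0,0,0,22,60],
  [0,0,0,0,0,34,60],
  [0,0,0,0,0,44,60],
  [0,0,0,0,0,52,60],
  [0,0,0,1,0,58,60],
  [0,0,0,1,0,60,60],
  [0,0,0,1,0,60,60],
])

```text
time: 9.7
position: [0.547, 0.204, 0.0745]
tool_rot: [-0.134, 2.438, 0.044]
ft_force: [0.1, 1.0, 0.8]
grip_width: 0.686
```

Run:
```python
from g import *
from look import *
s=ctrl.get_state(); print(s["time"],s["position"],s["ft_force"],s["joint_positions"].round(2),s["grip_width"])
q,R=grasp(pitch=50,back=0,along=4,off=5); print(q,delta(q,R,s))
look("g",bs=(250,160),extra=[s["position"]])
```

```text
9.7 [0.54699088 0.20402002 0.07449403] [0.14972877 1.03802672 0.79359786] [-0.01  0.   -0.58  2.35  1.13  0.34  0.08] 0.6864294435199709
[0.54768425 0.20381376 0.07458495] [-0.2  0.1  0.1 -0.6 -0.3  0.4]
```

View pics/g.png

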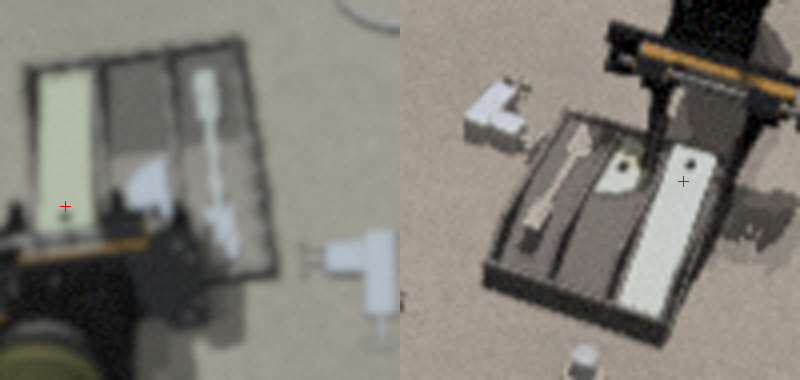

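step_arm([
  [0,0,0,0,0,0,50],
  [0,0,0,0,0,0,44],
  [0,0,0,0,0,0,38],
  [0,0,0,0,0,0,30],
  [0,0,0,0,0,0,30],
  [0,0,0,0,0,0,30],
  [0,0,0,0,0,0,30],
  [0,0,0,0,0,0,30],
], newtons=45)

```text
time: 10.8
position: [0.5471, 0.204, 0.0745]
tool_rot: [-0.134, 2.438, 0.044]
ft_force: [-0.9, -0.0, -0.0]
grip_width: 0.428
```

Run:
```python
from g import *
from look import *
s=ctrl.get_state(); print(s["time"],s["position"],s["ft_force"],s["torque"],s["grip_width"]*87)
R0=Ro.from_rotvec(s["tool_rot"]).as_matrix()
print("up 60 & along -scraper axis: world dirs in tool:", (R0.T@np.array([0,0,1])).round(3),(R0.T@np.array([-np.cos(.56)*np.cos(.11),-np.cos(.56)*np.sin(.11),np.sin(.56)])).round(3))
look("h",bs=(250,160))
```

```text
10.8 [0.54705038 0.20397072 0.07450654] [-0.85779111 -0.02163056 -0.01303252] [-0.08753699  0.67291851 -0.04454528] 37.22600481799221
up 60 & along -scraper axis: world dirs in tool: [-0.645 -0.003 -0.764] [ 0.305 -0.003 -0.952]
```

View pics/h.png

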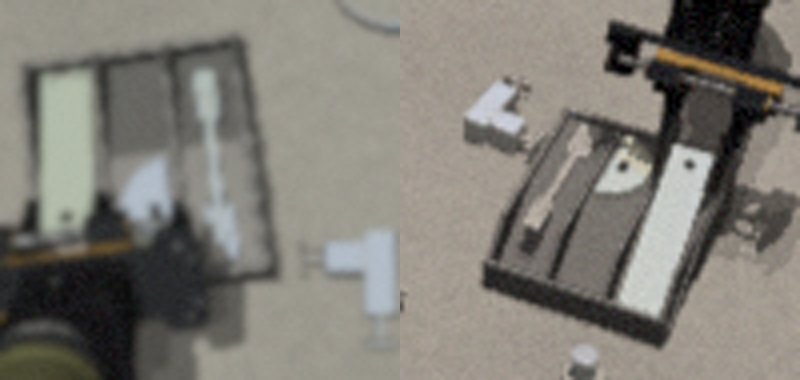

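step_arm([
  [0,0,0,-3,0,-4,30],
  [0,0,0,-8,0,-9,30],
  [0,0,0,-14,0,-17,30],
  [0,0,0,-22,0,-26,30],
  [0,0,0,-32,0,-38,30],
  [0,0,0,-42,0,-50,30],
  [0,0,0,-52,0,-61,30],
  [0,0,0,-58,0,-69,30],
])

```text
time: 11.9
position: [0.5467, 0.2042, 0.165]
tool_rot: [-0.134, 2.438, 0.044]
ft_force: [0.9, 0.5, -1.4]
grip_width: 0.429
```

Run:
```python
from g import *
from look import *
s=ctrl.get_state(); print(s["time"],s["position"],s["ft_force"],s["joint_positions"].round(2),s["grip_width"]*87)
look("i",bs=(250,130))
```

```text
11.9 [0.54669402 0.20417619 0.16499944] [ 0.86578041  0.47628833 -1.41188306] [-0.07 -0.18 -0.48  2.27  0.52  0.44  0.7 ] 37.33176506805095
```

View pics/i.png

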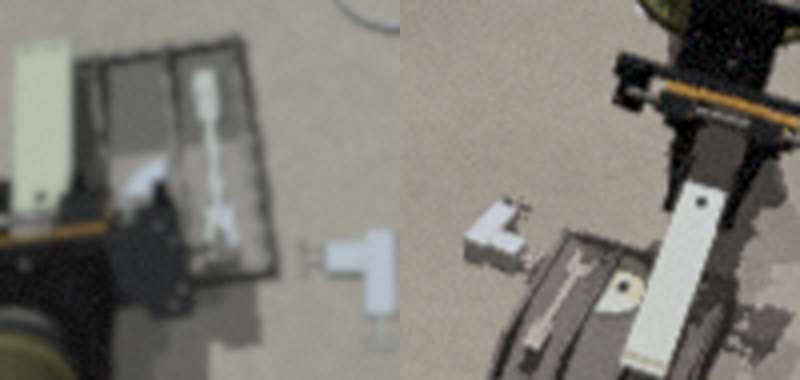

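step_arm([
  [0,3,0,-12,0,-15,30],
  [0,8,0,-28,0,-34,30],
  [0,15,0,-45,0,-54,30],
  [0,23,0,-60,0,-72,30],
  [0,32,0,-74,0,-88,30],
  [0,41,0,-77,0,-92,30],
  [0,50,0,-77,0,-92,30],
  [0,56,0,-77,0,-92,30],
])

```text
time: 13.0
position: [0.5473, 0.2039, 0.2829]
tool_rot: [0.152, -2.856, 0.028]
ft_force: [0.4, 0.5, -0.4]
grip_width: 0.428
```

Run:
```python
from g import *
from look import *
s=ctrl.get_state(); print(s["time"],s["position"],s["ft_force"],s["joint_positions"].round(2),s["grip_width"]*87)
Z=Ro.from_rotvec(s["tool_rot"]).as_matrix();print(Z.round(3))
look("j",bs=(230,90),w=(100,140))
```

```text
13.0 [0.54725756 0.2039421  0.28291531] [ 0.38746599  0.50847977 -0.4076857 ] [-0.18  0.39 -0.26  1.28  0.01  1.75  1.25] 37.23048443020119
[[-0.955 -0.107 -0.276]
 [-0.101  0.994 -0.034]
 [ 0.278 -0.005 -0.961]]
```

View pics/j.png

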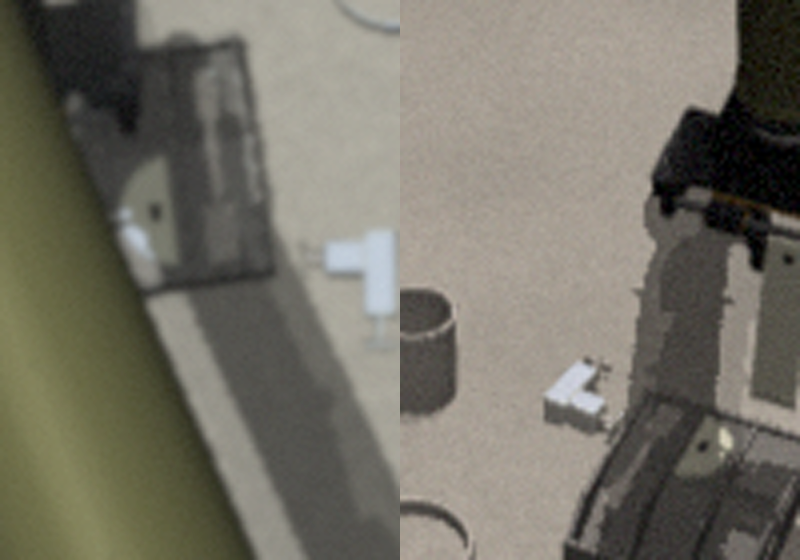

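Run:
```python
from h import *
import cv2
a=np.load("scene_j.npy")[:,:,::-1]; o=(290,110); f=8
cv2.imwrite("pics/j2.png",np.clip(cv2.resize(a[o[1]:o[1]+74,o[0]:o[0]+80],None,fx=f,fy=f,interpolation=cv2.INTER_CUBIC)*1.5,0,255))
```

```text
[ WARN:0@0.074] global loadsave.cpp:1063 imwrite_ Unsupported depth image for selected encoder is fallbacked to CV_8U.
```

View pics/j2.png

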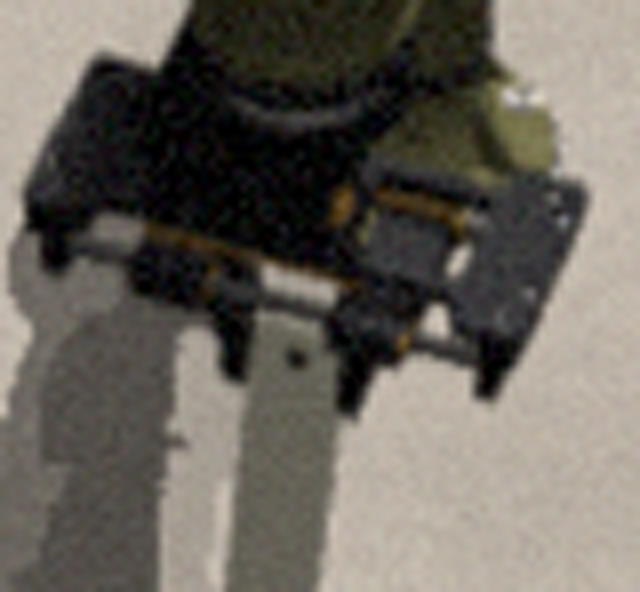

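Run:
```python
from h import *
from bench import ctrl
s=ctrl.get_state(); p=np.array(s["position"])
m=np.array([297.5,357.5])/8-.5+[290,110]; b=np.array([375.,401.5])/4-.5+[230,90]
yaw=.108; X=np.array([np.cos(yaw),np.sin(yaw),0]); Y=np.array([-np.sin(yaw),np.cos(yaw),0])
R=Ro.from_rotvec(s["tool_rot"]).as_matrix()
# mark is on plane through TCP-ish spanned by X,Z: scraper mark = p + u X + v Z(+w Y)
def f(q):
    u,v,ph,w=q
    M=p+u*X+w*Y+np.array([0,0,v]); B=M+.146*(np.sin(ph)*X+np.array([0,0,-np.cos(ph)]))
    return np.r_[proj("scene",M)[0]-m,proj("scene",B)[0]-b]
# geometric expectation: mark rel TCP in grasp: 
from g import grasp
q,Rg=grasp(pitch=50,along=4,off=5); mark=np.array([.5376,.2027,.0849]); 
rel=R@(Rg.T@(mark-np.array([.5471,.2040,.0745]))); print("expected mark rel",rel, "proj",proj("scene",p+rel),m)
d=R@(Rg.T@np.array([np.cos(.5585)*np.cos(.11),np.cos(.5585)*np.sin(.11),-np.sin(.5585)])); print("expected axis",d,"proj",proj("scene",p+rel+.146*d),b)
for ph in np.radians([-20,-15,-10,-5,0,5,10]):
    dd=np.sin(ph)*X-np.array([0,0,np.cos(ph)]); print(np.degrees(ph),(proj("scene",p+rel+.146*dd)-proj("scene",p+rel))[0].round(1))
print(b-m)
```

```text
expected mark rel [0.00331184 0.00017409 0.01375141] proj [[326.58141457 153.64626256]] [326.6875 154.1875]
expected axis [ 0.03166928 -0.00184542 -0.9994967 ] proj [[321.11054492 190.11846142]] [323.25  189.875]
-20.0 [ 0.7 24.7]
-14.999999999999998 [-0.6 27.7]
-10.0 [-2.  30.6]
-5.0 [-3.4 33.3]
0.0 [-4.8 35.7]
5.0 [-6.1 37.9]
10.0 [-7.4 39.9]
[-3.4375 35.6875]
```

Run:
```python
from h import *
from bench import ctrl
s=ctrl.get_state(); R=Ro.from_rotvec(s["tool_rot"]).as_matrix()
print(delta([.558,-.143,.283],R,s))
```

```text
[   0.     0.     0.    25.8 -345.7    6.4]
```

step_arm([
  [0,0,0,1,-12,0,30],
  [0,0,0,3,-40,1,30],
  [0,0,0,7,-88,2,30],
  [0,0,0,11,-140,3,30],
  [0,0,0,15,-192,4,30],
  [0,0,0,19,-245,5,30],
  [0,0,0,22,-292,6,30],
  [0,0,0,25,-325,6,30],
])

```text
time: 14.1
position: [0.5546, -0.1248, 0.2882]
tool_rot: [0.15, -2.865, 0.029]
ft_force: [0.4, 0.3, -0.8]
grip_width: 0.43
```

Run:
```python
from h import *
from bench import ctrl
s=ctrl.get_state(); R=Ro.from_rotvec(s["tool_rot"]).as_matrix()
print(s["time"],s["position"],s["grip_width"]*87,delta([.558,-.143,.255],R,s))
```

```text
14.1 [ 0.55457064 -0.12475045  0.28822796] 37.421572596248865 [  0.    0.    0.  -10.4 -18.3  31.7]
```

step_arm([
  [0,0,0,0,-10,0,30],
  [0,0,0,-2,-18,2,30],
  [0,0,0,-4,-18,10,30],
  [0,0,0,-7,-18,20,30],
  [0,0,0,-10,-18,30,30],
  [0,0,0,-10,-18,32,30],
  [0,0,0,-10,-18,32,30],
  [0,0,0,-10,-18,32,30],
])

```text
time: 15.1
position: [0.559, -0.1392, 0.2536]
tool_rot: [0.155, -2.862, 0.027]
ft_force: [0.0, -0.3, -1.4]
grip_width: 0.428
```

Run:
```python
from look import *
s=ctrl.get_state(); R=Ro.from_rotvec(s["tool_rot"]).as_matrix()
p=np.array(s["position"])
print(s["time"],p,s["grip_width"]*87,delta([.558,-.143,.255],R,s))
look("k",bt=(270,150),bs=(200,110),extra=[p+[.003,0,-.132],[.56,-.143,.095]])
```

```text
15.1 [ 0.55904759 -0.13923901  0.25364834] 37.24540853193091 [ 0.   0.   0.   1.8 -3.6 -0.9]
```

View pics/k.png

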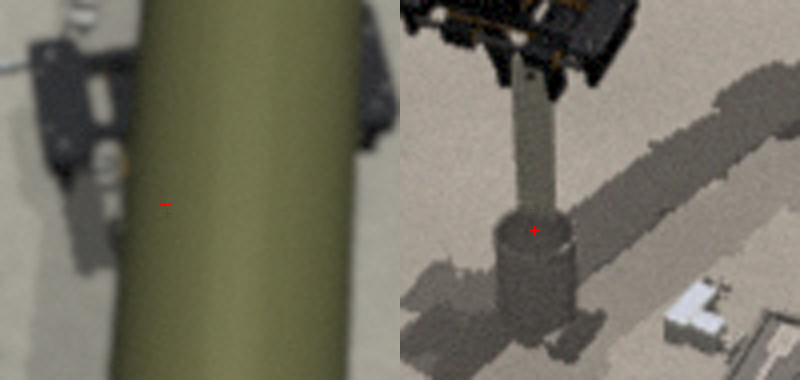

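Run:
```python
from h import *
import cv2
a=np.load("scene_k.npy")[:,:,::-1]; o=np.array((210,150)); f=11
b=cv2.resize(a[o[1]:o[1]+52,o[0]:o[0]+52],None,fx=f,fy=f,interpolation=cv2.INTER_CUBIC)
b=np.clip(b*2.2,0,255).astype(np.uint8); th=np.linspace(0,6.284,80)
for c,col in(((.560,-.143),(0,0,255)),):
  for r in(.037,.034):
    q=(proj("scene",np.c_[c[0]+r*np.cos(th),c[1]+r*np.sin(th),0*th+.095])-o+.5)*f-.5
    cv2.polylines(b,[np.int32(q)],True,col,1,cv2.LINE_AA)
cv2.imwrite("pics/k2.png",b)
```

```text
(no output)
```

View pics/k2.png

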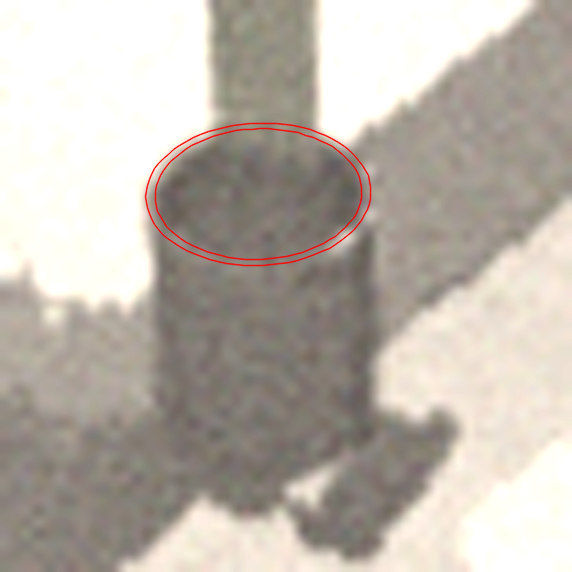

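step_arm([
  [0,0,0,-2,-3,5,30],
  [0,0,0,-5,-3,15,30],
  [0,0,0,-9,-3,29,30],
  [0,0,0,-13,-3,43,30],
  [0,0,0,-17,-3,57,30],
  [0,0,0,-21,-3,70,30],
  [0,0,0,-24,-3,82,30],
  [0,0,0,-24,-3,82,30],
])

```text
time: 16.2
position: [0.5592, -0.1423, 0.1666]
tool_rot: [0.155, -2.859, 0.026]
ft_force: [0.5, 0.5, -0.7]
grip_width: 0.426
```

Run:
```python
from look import *
s=ctrl.get_state(); R=Ro.from_rotvec(s["tool_rot"]).as_matrix()
p=np.array(s["position"])
print(s["time"],p,s["ft_force"],s["torque"],s["grip_width"]*87,delta([p[0],p[1],.141],R,s))
look("l",bt=(270,150),bs=(200,110))
```

```text
16.2 [ 0.55917449 -0.14230065  0.1665865 ] [ 0.47730294  0.5156269  -0.6829031 ] [ 0.07363004 -0.3148668   0.05877399] 37.08662597381946 [ 0.   0.   0.  -7.   0.1 24.6]
```

View pics/l.png

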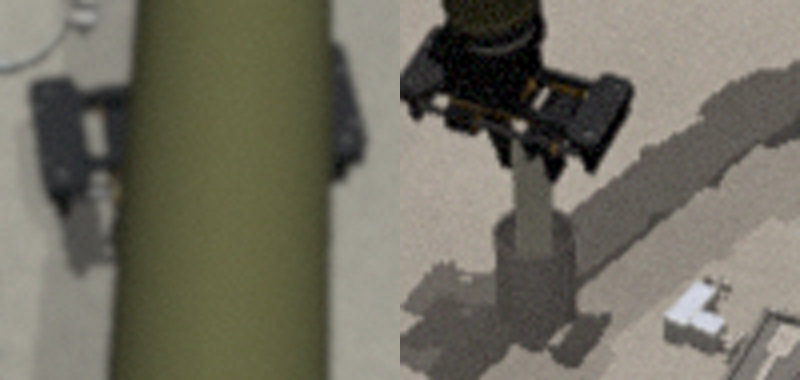

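step_arm([
  [0,0,0,-1,0,5,30],
  [0,0,0,-3,0,10,30],
  [0,0,0,-4,0,15,30],
  [0,0,0,-5,0,19,30],
  [0,0,0,-6,0,22,30],
  [0,0,0,-7,0,24,30],
  [0,0,0,-7,0,25,30],
  [0,0,0,-7,0,25,30],
])

```text
time: 17.3
position: [0.5598, -0.1425, 0.1418]
tool_rot: [0.155, -2.861, 0.026]
ft_force: [0.4, 0.6, -0.6]
grip_width: 0.425
```

step_arm([
  [0,0,0,0,0,1,30],
  [0,0,0,0,0,1.5,30],
  [0,0,0,-1,0,2,30],
  [0,0,0,-1,0,2.5,30],
  [0,0,0,-1,0,3,30],
  [0,0,0,-1,0,3.5,30],
  [0,0,0,-1,0,3.5,30],
  [0,0,0,-1,0,3.5,30],
])

```text
time: 18.3
position: [0.5598, -0.1425, 0.1382]
tool_rot: [0.155, -2.861, 0.026]
ft_force: [0.4, -0.0, -0.2]
grip_width: 0.43
```

step_arm([
  [0,0,0,0,0,0,40],
  [0,0,0,0,0,0,43],
  [0,0,0,0,0,0,46],
  [0,0,0,0,0,0,50],
  [0,0,0,0,0,0,55],
  [0,0,0,0,0,0,60],
  [0,0,0,0,0,0,60],
  [0,0,0,0,0,0,60],
])

```text
time: 19.3
position: [0.5598, -0.1425, 0.1382]
tool_rot: [0.155, -2.861, 0.026]
ft_force: [-0.2, -0.6, 0.2]
grip_width: 0.686
```

Run:
```python
from look import *
s=ctrl.get_state(); p=np.array(s["position"])
print(s["time"],p,s["ft_force"],s["torque"],s["grip_width"]*87)
look("m",bt=(270,150),bs=(200,110))
```

```text
19.3 [ 0.55979392 -0.14245775  0.13819197] [-0.24899774 -0.64377469  0.19316816] [ 0.06127568 -0.29878807 -0.0479077 ] 59.704667910952836
```

View pics/m.png

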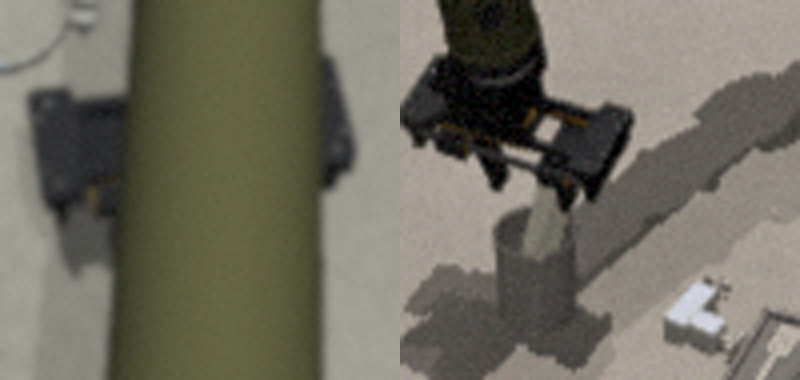

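step_arm([
  [0,0,0,0,1,0,64],
  [0,0,0,0,3,0,68],
  [0,0,0,0,5,0,72],
  [0,0,0,0,7,0,78],
  [0,0,0,0,10,0,84],
  [0,0,0,0,12,0,87],
  [0,0,0,0,14,0,87],
  [0,0,0,0,14,0,87],
])

```text
time: 20.4
position: [0.5583, -0.1283, 0.1382]
tool_rot: [0.155, -2.861, 0.026]
ft_force: [-0.1, -0.1, -0.2]
grip_width: 0.998
```

Run:
```python
from look import *
s=ctrl.get_state(); p=np.array(s["position"])
print(s["time"],p,s["ft_force"],s["torque"],s["grip_width"]*87)
look("n",bt=(270,150),bs=(200,110))
```

```text
20.4 [ 0.55828977 -0.128334    0.13818617] [-0.13894545 -0.09700052 -0.15515239] [ 0.10692571 -0.26882041 -0.01426357] 86.78721258725447
```

View pics/n.png

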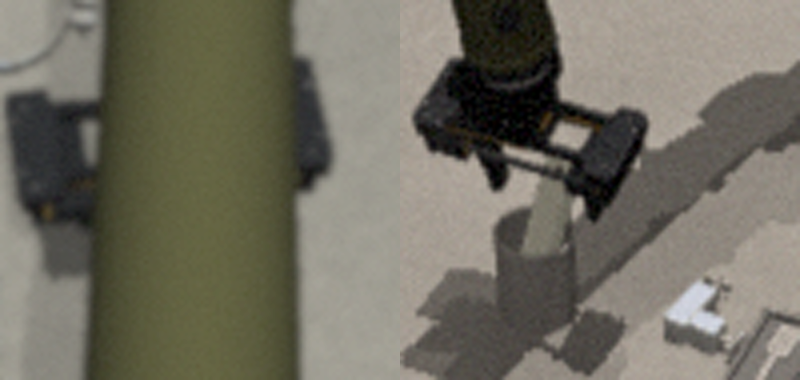

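step_arm([
  [0,0,0,0,4,0,87],
  [0,0,0,0,9,0,87],
  [0,0,0,0,10,-4,87],
  [0,0,0,0,10,-15,87],
  [0,0,0,0,10,-35,87],
  [0,0,0,0,10,-65,87],
  [0,0,0,0,10,-105,87],
  [0,0,0,0,10,-150,87],
])

```text
time: 21.5
position: [0.5981, -0.1139, 0.2842]
tool_rot: [0.154, -2.861, 0.027]
ft_force: [0.7, -0.1, 0.2]
grip_width: 1.002
```

step_arm([
  [0,0,0,10,30,-20,87],
  [0,0,0,20,75,-30,87],
  [0,0,0,20,125,-30,87],
  [0,0,0,20,175,-30,87],
  [0,0,0,20,225,-30,87],
  [0,0,0,20,275,-30,87],
  [0,0,0,20,320,-30,87],
  [0,0,0,20,350,-30,87],
])

```text
time: 22.5
position: [0.5484, 0.2357, 0.3165]
tool_rot: [0.159, -2.862, 0.025]
ft_force: [0.8, -0.2, -0.5]
grip_width: 1.003
```

Run:
```python
from look import *
s=ctrl.get_state(); p=np.array(s["position"])
print(s["time"],p,s["ft_force"],s["grip_width"]*87)
look("o",bt=(270,150),bs=(200,110))
for n in("top","scene"): cv2.imwrite(f"pics/full_{n}.png",cv2.resize(np.load(f"{n}_o.npy")[:,:,::-1],(800,600)))
```

```text
22.5 [0.54836984 0.23572828 0.31649449] [ 0.84220923 -0.17471581 -0.5086301 ] 87.2289428852314
```

View pics/o.png

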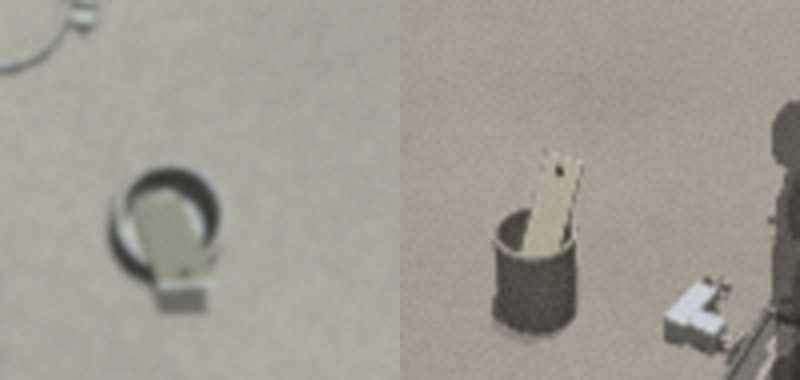

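View pics/full_scene.png

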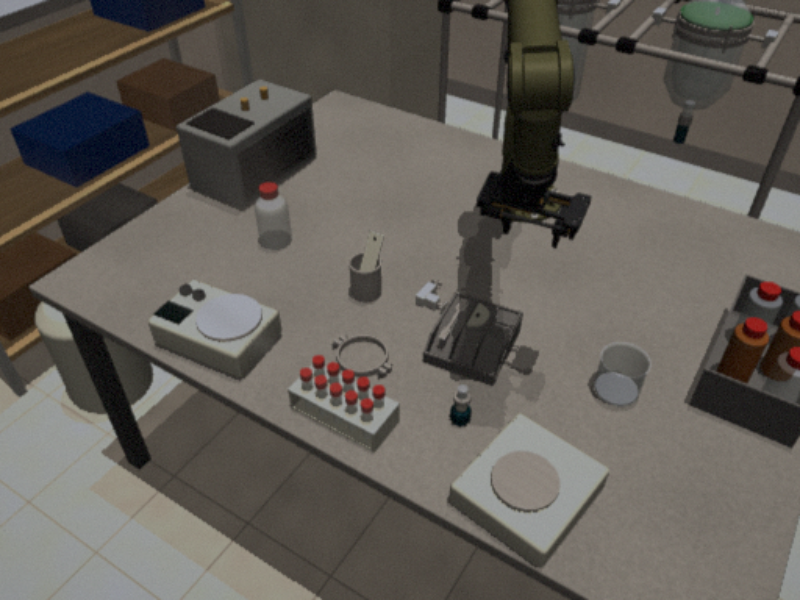

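View pics/full_top.png

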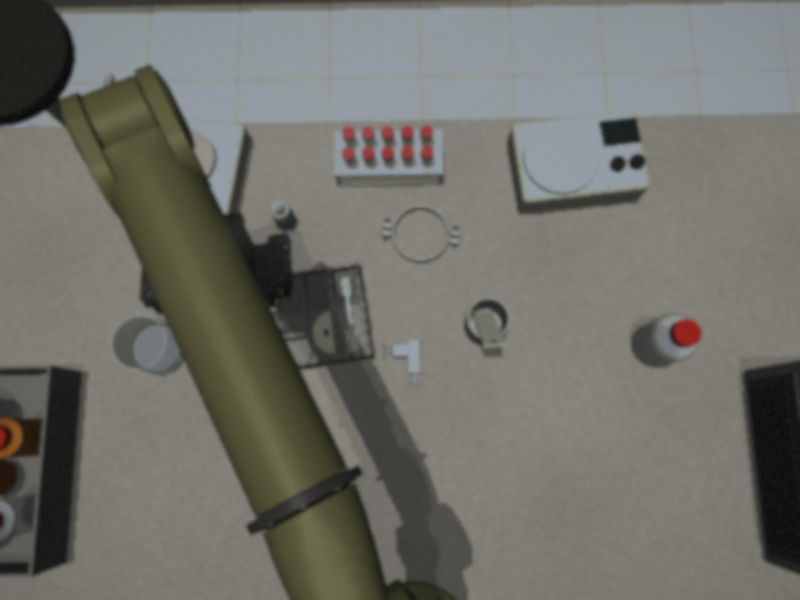

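Run:
```python
from h import *
pt=(np.array((184,273.))+.5)/4-.5+[270,150]; ps=(np.array((560-400,171.))+.5)/4-.5+[200,110]
r=least_squares(lambda X:np.r_[proj("top",X)[0]-pt,proj("scene",X)[0]-ps],[.5,-.1,.15]); print("mark",r.x,r.fun)
h=r.x[2]-.005; print("lean",np.degrees(np.arccos(h/.146)))
import cv2
d=[cv2.absdiff(np.load(f"{n}0.npy"),np.load(f"{n}_o.npy")) for n in("top","scene")]
# halfmoon/spatula, before vs d-picture (arm mostly away) and o
for n,boxes in(("scene",{"boss":(262,176,284,198),"valve":(284,243,304,275),"clamp":(210,210,254,242),"beaker":(376,216,418,262),"bottle":(160,114,190,162),"cup":(222,160,246,195)}),):
    a=cv2.GaussianBlur(np.load(f"{n}0.npy"),(5,5),1.5).astype(float);b=cv2.GaussianBlur(np.load(f"{n}_o.npy"),(5,5),1.5).astype(float)
    for k,(x0,y0,x1,y1) in boxes.items():
        print(k,np.abs(a-b)[y0:y1,x0:x1].mean().round(1),cv2.phaseCorrelate(a[y0:y1,x0:x1].mean(2),b[y0:y1,x0:x1].mean(2)))
```

```text
mark [ 0.51351354 -0.14745808  0.13063238] [-0.41133532  0.23612663 -0.64451886 -0.11944386]
lean 30.62770515672956
boss 2.9 ((0.02563092082253604, -0.015506685797817), 0.9998563436791866)
valve 4.9 ((-0.15905585405835865, -0.20555919903158326), 0.9830685982219916)
clamp 3.1 ((0.5188230779771743, -0.007748231360132252), 0.9606546072361091)
beaker 3.2 ((0.533090769212528, -0.003050722262322836), 0.9907207366450516)
bottle 2.8 ((0.003122798668258042, 0.02894295426266069), 0.997238497051679)
cup 10.8 ((0.5431412728030445, -0.412002196204579), 0.46312148826800015)
```

step_arm([
  [0,0,0,0,20,-5,87],
  [0,0,0,0,60,-10,87],
  [0,0,0,0,105,-10,87],
  [0,0,0,0,150,-10,87],
  [0,0,0,0,190,-10,87],
  [0,0,0,0,220,-10,87],
  [0,0,0,0,230,-10,87],
  [0,0,0,0,230,-10,87],
])

```text
time: 23.6
position: [0.527, 0.4619, 0.3244]
tool_rot: [0.154, -2.861, 0.027]
ft_force: [-0.3, -0.1, -1.4]
grip_width: 1.0
```

Run:
```python
from look import *
s=ctrl.get_state(); print(s["time"],s["position"],s["ft_force"])
look("p",bt=(170,160),bs=(215,145))
a=np.load("top_p.npy").astype(float);b=np.load("top_o.npy").astype(float)
print("cup area change o->p",np.abs(a-b)[185:235,290:335].mean())
```

```text
23.6 [0.52703716 0.4618793  0.32438203] [-0.33686749 -0.14944431 -1.37555577]
cup area change o->p 9.032592592592593
```

View pics/p.png

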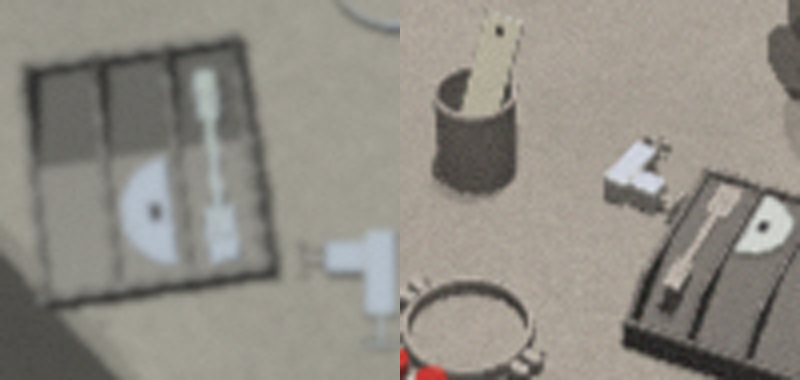

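Run:
```python
from look import *
f=lambda n:cv2.resize(np.load(n)[180:235,285:340,::-1],None,fx=7,fy=7,interpolation=cv2.INTER_CUBIC)
cv2.imwrite("pics/q.png",np.hstack([f("top_o.npy"),f("top_p.npy")]))
```

```text
(no output)
```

View pics/q.png

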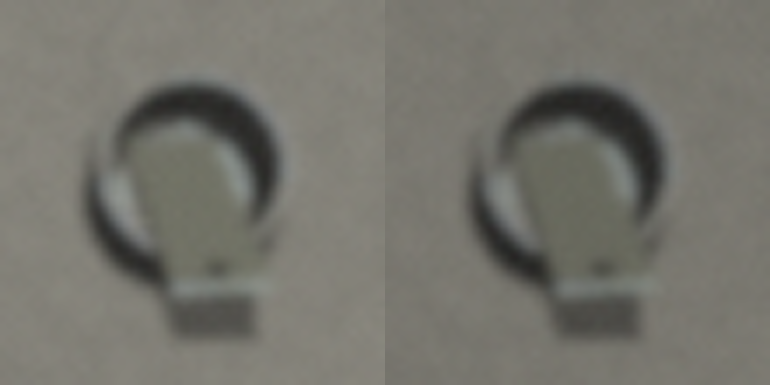

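The two top crops, taken a second apart, match apart from brightness. The cup is standing and the scraper rests still in it, so I'm handing in.

```bash
python3 -c "
from bench import ctrl
print(ctrl.close_job())"
```

```text
the job is handed in; nothing more can be done
None
```

The scraper is out of the tray and resting butt end up in the steel cup. It leans about 30° towards the robot rather than standing vertical. I handed the job in at about 24 s, after these steps:

- **Tip:** I pressed the blade down the ramp with shut fingers. The wrist force was about 18 N at the end of the press. I let go and the butt stayed up.
- **Grasp:** I first tried to line the tool up with the scraper at 32°, but the arm reached its joint limits. I grasped by the scraper's edges at 50° instead and lifted it without slip.
- **Place:** I turned the scraper upright, lowered it blade end down into the cup and let go. It then tipped over against the rim, the way a thin slippery strip rests in that bore.

**Last checks:**
- **Cup and scraper:** The cup is standing. Two pictures about a second apart show it and the scraper at rest.
- **Other tools and bench:** The half-moon, spatula, boss head, clamp, valve, beaker and bottle look unmoved in the pictures. A numerical image comparison shifted by up to about half a pixel for the clamp and beaker. I took that as noise from lighting and shadow.
- **Camera agreement:** The two cameras disagreed by up to about 7 mm (tray and cup). I checked the scene camera against the robot's own position, and it agreed to within about a pixel (3 mm).

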